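# Latch-check a part cassette and turn it over in the roll-over fixture

## Task

The part cassette in the roll-over fixture is not quite in: push it fully home until the spring plunger drops and latches it, then give its pull tongue a firm tug outward to make sure that the latch holds. Only then wind the crank over the top, half a turn to its stop, so that the cassette is upside down with its underside ready for measuring, and let go. Leave the other things on the bench where they are.

Things in the scene. Friction and masses are not known exactly. Their poses are not given: they have to be found in the camera images.
- fixture: roll-over fixture, fixed to the bench: base plate 230 (x) x 250 (y) x 12 mm, two pedestals 149 mm high (48 mm wide in x, at y = +-75..89 mm) carrying the swinging cradle. Origin: centre of its underside. x: from the mouth (-x, roughly towards the robot) to the rear; y: along the trunnion axis to the crank end. The axis is 125 mm above the origin.
- cradle_mid (a point): middle of the swinging cradle, on the trunnion axis; turns with it. At angle 0 its axes are parallel to the fixture's, z up. Cradle: two grooved side rails (x -50..+60 mm, outer faces y = +-57 mm, 20 mm high) open in front (-x), joined by a rear bar and by a bridge over the middle with the spring plunger (knob top 46 mm above the axis, 55 mm when raised).
- cradle (a joint): angle of cradle and crank about the trunnion axis, rad: 0 as found (level, at a stop), 3.14 half over (upside down, at the other stop). Increasing: the crank goes from the rear up over the top to the front, the mouth with the tongue goes down. Friction 0.4 N m (7 N at the crank grip) holds it at any angle; more than about 5 N down on the tongue would turn it.
- crank_grip: black round grip of the crank, 20 mm thick, 45 mm long along the trunnion axis, free to revolve on its pin. Origin: its middle, 60 mm from the axis, at y = 129.5 mm in the cradle; the crank arm is at y = 97..105 mm. At cradle angle 0 it is at x = +60 mm, at 3.14 at x = -60 mm of the fixture. A gripper pointing down can pinch it across x and follow the half circle.
- cassette: aluminium part cassette 100 x 96 x 16 mm with four windows holding turned parts; slides along x in the cradle's grooves (1 mm play). In front a cross plate (fascia) 108 x 6 mm. Origin: its middle; axes as the cradle's. Fully home its origin is at cradle_mid and the fascia touches the rail ends; it starts 9 to 30 mm out (-x). Pushing it in takes 2 to 6 N; 0.28 to 0.46 kg.
- tongue (a point): middle of the cassette's black pull tongue, which stands out to -x from the fascia: 38 mm long (x), 14 mm wide (y), 16 mm high, all centred on this point, which is 75 mm in front (-x) of the cassette's origin. Axes as the cassette's.
- plunger (a joint): lift of the spring plunger (8 mm pin with a black knob, middle of the bridge), m: 0 dropped; about 0.008 while riding on an unlatched cassette. It drops by itself into the cassette's hole when that is home, then lets it out about 3.5 mm until pin and hole bear and hold. A proper tug loads the pin with more than 3 N for a moment; a steady 10 to 20 N is usual.
- spare_cassette: a second, identical cassette lying on the bench beside the fixture (bystander). Origin at its middle, 8 mm above the bench.
- caliper: digital caliper 230 mm long lying on the bench (bystander). Origin under its middle.
- v_block: steel V-block 60 x 44 x 38 mm (bystander). Origin under its middle.
- ring_gauge: steel ring gauge 60 mm diameter, 22 mm high (bystander). Origin under its middle.
- loupe: black loupe 40 mm diameter, 50 mm high, standing (bystander). Origin under its middle.
- plug_gauge: double-ended plug gauge 120 mm long, 16 mm thick, lying (bystander). Origin under its middle.
- gauge_case: closed wooden gauge-block case 110 x 170 x 36 mm (bystander). Origin under its middle.
- cleaner: white bottle 48 mm diameter, 115 mm high (bystander). Origin under its middle.
There are look-alikes about, which are no part of the job. What is shaped like the cassette but turquoise or yellow is not meant.

How it is judged:
On the way, in this order (a step that is already met when the one before it is completed fails the run):
1. the cassette is pushed fully home (within 2.5 mm) in the level cradle and the plunger has dropped (value of joint cradle below 0.25 rad and value of joint plunger below 0.004 m and x of cassette in the frame of cradle_mid above -0.0025 m), for 0.1 s.
2. with the cradle still level, the cassette is tugged outward until the dropped latch pin stops it and bears the pull (more than 3 N) (value of joint cradle below 0.25 rad and value of joint plunger below 0.004 m and x of cassette in the frame of cradle_mid between -0.006 and -0.0028 m and contact force between plunger and cassette above 3 N), for 0.01 s.
At the end, for the whole second after the job is handed in: The cradle is turned half over to its stop (within 0.14 rad) and at rest, with the cassette in it upside down (within 0.19 rad), latched (plunger within 4 mm of fully dropped) and within 6 mm of fully home (the latch itself allows 3.5 mm) (value of joint cradle above 3 rad and velocity of joint cradle below 0.05 rad/s and value of joint plunger below 0.004 m and x of cassette in the frame of cradle_mid above -0.006 m and angle between cassette's own z axis and vertical above 2.95 rad and linear speed of cassette below 0.02 m/s); the robot touches nothing.
It fails at once if the cradle is turned while the cassette is not latched home (value of joint cradle above 0.5 rad and x of cassette in the frame of cradle_mid below -0.008 m).
It fails at once if the cassette is pulled or falls out of the cradle (distance between cassette and cradle_mid above 0.07 m).
It fails at once if a bystander is moved more than 30 mm (distance of any of spare_cassette, caliper, v_block, ring_gauge, loupe, plug_gauge, gauge_case, cleaner from where it was at the start of the episode above 0.03 m).
It also fails if it takes over 64 s, if anything falls off the work surface, if the arm or the gripper's body presses on something with over 40 N, if the wrist force passes 120 N, or if a joint passes its speed limit or range.

## Robot

A 6-joint arm with a two-finger parallel gripper is mounted at the origin on the work surface. World frame = base frame: x ahead of the robot, y to its left, z up, the work surface at z = 0. Lengths are in m, angles in rad, forces in N, time in s.
With the tool pointing down it reaches from about 0.375 to 0.975 m from the base axis. Payload 3.8 kg.
Tool frame: the origin (TCP) lies at the very end of the fingers, on their centre line; the grasp point (between the pads) lies 19 mm behind it; z points along the fingers, y is the line along which they close (so a half turn about z gives the same grasp; the last joint's range is limited). The gripper opens to 85 mm and grips with 20 to 120 N. Pads are 22 mm wide; open, the fingers measure 114 mm over their backs; the gripper's body (76 mm by 85 mm) begins 54 mm behind the grasp point. The pads swing forward as they close: fully open they stand 13 mm farther back than shut.
Start: joints at [-1.214, 0.264, 1.604, -0, 1.274, -0.037], TCP at [0.259, -0.623, 0.231] pointing down, gripper open.
Joint ranges: [-2.63, 2.63], [-0.94, 2.18], [0.31, 2.57], [-1.31, 4.45], [0, 2.66], [-2.55, 2.55]. Speed limits (rad/s): [2.57, 2.57, 3.14, 3.14, 3.14, 3.14].

## Interface

Orientations are given as a rotation vector (axis times angle).
In Python, from workcell import read_state, read_camera, calibration, finish_job gives the robot as it stands.
- The arm moves only by the tool step_arm, never from a script. Its argument "commands" is a list of rows, each an object of numbers: "fingers": the gripper's target within -1 to 1 (shut at 1, half-way at 0, fully open at -1); "dx", "dy", "dz": the shift along the tool's x, y, z in m; "roll": the turn about the tool's z in degrees. In form: [{"fingers": .., "dx": .., "dy": .., "dz": .., "roll": ..}, ...]. A call has 1 to 8 rows; each row is the pose to reach, as a shift and turn from the pose commanded when the call began, along the tool's axes at that moment; what a row does not reach only later rows make up. A row lasts 1/8 s, in which the tool goes at most 62.5 mm and 10.7 degrees, less where a joint would pass 70% of its speed; a pose out of reach is approached as far as the arm can. A call with a gripper value outside its range is refused whole. The fingers move at their own pace and stop on an object; "squeeze" is the grip in N (left out, the last holds). Time passes only in rows, so rows that repeat a pose let the fingers close. It gives the time, the measured TCP pose, the force, the opening and the grip force at its end, in the units of the state.
- read_state(): the state, without advancing time (a new reading comes with each control period).
- read_camera(name): name is "scene" or "top"; returns (picture, depth): 480x640x3 uint8, blue, green, red; 480x640 float32, m along the optical axis (not along the pixel's ray), 0 where there is no reading.
- calibration(name): a dict with "intrinsics" (3x3 intrinsics, pixels), "k1" (the pictures are not rectified: a ray, as slopes to the right and down, at radius r is drawn at 1 + k1 r^2 times it, then the intrinsics apply), "world_to_cam" (4x4, takes a point from world to camera coordinates). Camera axes: x right, y up, looking along -z (the intrinsics and any distortion apply to the point x, -y, -z); pixel columns grow to the right and rows downward; lengths in m; the calibration is good to about 2 mm. A picture is of the moment at which its call begins. calibration takes no time and is no camera call.
- finish_job(): hands the job in; it is judged then, once.
The state is a dict: "time": time; "q": joint angles; "joint_vel": joint speeds; "joint_torque": joint torques, N m; "tool_pos": TCP position; "tcp_rot": TCP orientation; "wrist_force": force on the tool from outside, world axes, zero at the start; "torque": the same for the moment, N m; "width": opening from 0.0 (shut) to 1.0 (fully open); "grip_force": force on a finger pad.
Only numpy, scipy, OpenCV 4.12 (cv2) and the standard library are available. Lean on these libraries where they do the work, as an engineer would, in place of code of your own. Each camera call takes 0.05 s, during which the arm holds its last target. There are 200 camera calls.

## Working session

There is one attempt and no reset: what is moved stays moved. The work goes in short steps, Python scripts to look and compute and a tool call to move; the robot and the scene stay as the last step left them, time stands still between calls to the robot, and variables do not carry over. Pictures are saved under pics/ and viewed, at most 10 in all, crops included, and the job is handed in when it is done.

Besides the shell and the picture viewer there is one more tool, called after "Request:" as name(argument=value, ...), one argument or row to a line, values as JSON. step_arm: Moves the arm, as the interface text tells. Its arguments: {"type":"object","properties":{"commands":{"type":"array","items":{"type":"object","properties":{"fingers":{"type":"number"},"dx":{"type":"number"},"dy":{"type":"number"},"dz":{"type":"number"},"roll":{"type":"number"}}}},"squeeze":{"type":"number"}},"required":["commands"]}

```bash
mkdir -p pics; ls
cat > h.py <<'E'
import numpy as np, cv2
from workcell import *
def snap(n,f=None):
    im,d=read_camera(n)
    np.savez(f'pics/{f or n}.npz',im=im,d=d); cv2.imwrite(f'pics/{f or n}.png',im); return im,d
def ray(n,u,v):
    c=calibration(n);K=np.array(c['intrinsics']);k1=c['k1'];T=np.array(c['world_to_cam'])
    xd=np.array([(u-K[0,2])/K[0,0],(v-K[1,2])/K[1,1]]);x=xd.copy()
    for _ in range(20): x=xd/(1+k1*(x@x))
    R=T[:3,:3];o=-R.T@T[:3,3]
    return o,R.T@np.array([x[0],-x[1],-1.])   # point = o + depth*dir
def onplane(n,u,v,z):
    o,d=ray(n,u,v);return o+d*(z-o[2])/d[2]
def at(n,u,v,depth):
    o,d=ray(n,u,v);return o+d*depth
E
python3 - <<'E'
from h import *
np.set_printoptions(precision=4,suppress=True)
for n in('scene','top'):
    snap(n);c=calibration(n);T=np.array(c['world_to_cam']);print(n,c['k1'],-T[:3,:3].T@T[:3,3]);print(c)
print(read_state())
E
```

```text
pics
scene -0.08456498511472546 [1.0458 0.6001 0.753 ]
{'intrinsics': array([[471.4474,   0.    , 320.1001],
       [  0.    , 471.4474, 235.5901],
       [  0.    ,   0.    ,   1.    ]]), 'k1': -0.08456498511472546, 'world_to_cam': array([[-0.7922,  0.6102, -0.0101,  0.4699],
       [-0.3883, -0.4912,  0.7797,  0.1138],
       [ 0.4708,  0.6216,  0.6261, -1.3368],
       [ 0.    ,  0.    ,  0.    ,  1.    ]])}
top -0.11236261822666682 [ 0.3177 -0.058   1.1988]
{'intrinsics': array([[507.7493,   0.    , 315.6674],
       [  0.    , 507.7493, 239.4812],
       [  0.    ,   0.    ,   1.    ]]), 'k1': -0.11236261822666682, 'world_to_cam': array([[ 0.1293, -0.9916,  0.0029, -0.102 ],
       [ 0.9689,  0.127 ,  0.2125, -0.5552],
       [-0.2111, -0.0247,  0.9772, -1.1058],
       [ 0.    ,  0.    ,  0.    ,  1.    ]])}
{'time': 0.1, 'q': array([-1.2139,  0.2647,  1.6053, -0.    ,  1.2737, -0.0369]), 'joint_vel': array([-0.0008, -0.0022, -0.0028, -0.0003,  0.0008, -0.0002]), 'joint_torque': array([  0.0004, -51.6708, -36.859 ,  -0.0001,   0.0063,   0.    ]), 'tool_pos': array([ 0.2588, -0.6227,  0.23  ]), 'tcp_rot': array([-3.0788, -0.6141,  0.0006]), 'wrist_force': array([ 0.8238,  0.137 , -0.7231]), 'torque': array([-0.0135,  0.0266,  0.0193]), 'grip_force': 0.0, 'width': 1.0017234056075985}
```

View pics/top.png

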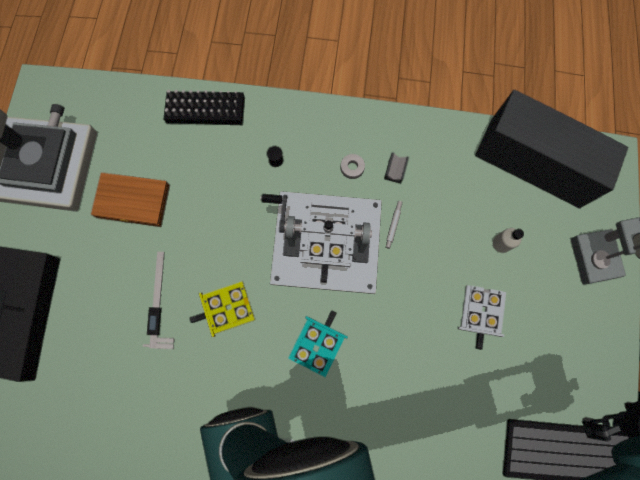

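View pics/scene.png

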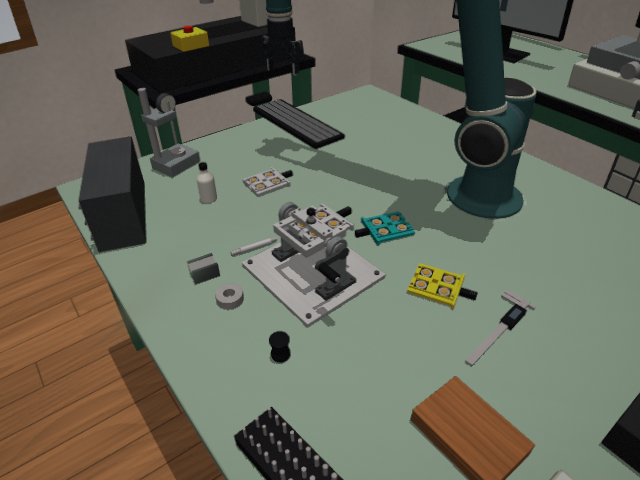

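The top view shows the fixture with its plate corners at about (284,193), (382,201), (376,293) and (272,286). The tongue is at (323,272), the knob at (328,226) and the crank grip at (272,198). The scene view shows the same layout, with the tongue at (345,211) and the grip at (328,268).

Run:
```python
from h import *
np.set_printoptions(precision=4,suppress=True)
im=cv2.imread('pics/top.png');d=np.load('pics/top.npz')['d']
# plate
hsv=cv2.cvtColor(im,cv2.COLOR_BGR2HSV)
m=((hsv[...,1]<35)&(hsv[...,2]>110)).astype(np.uint8);roi=np.zeros_like(m);roi[180:305,260:392]=1
m=cv2.morphologyEx(m*roi,cv2.MORPH_CLOSE,np.ones((5,5)))
c=max(cv2.findContours(m,0,1)[0],key=cv2.contourArea)
h=cv2.convexHull(c); print(cv2.approxPolyDP(h,6,True)[:,0])
P=np.array([onplane('top',*p,0.012)[:2] for p in h[:,0].astype(float)],np.float32)
r=cv2.minAreaRect(P);print(r,cv2.boxPoints(r))
# dark parts by depth
V=hsv[...,2]
def pts(n,im,d,x0,x1,y0,y1,zlo,zhi,vmax=60):
    V=im.max(2);o=[]
    for v in range(y0,y1):
        for u in range(x0,x1):
            if V[v,u]<vmax and d[v,u]>0:
                p=at(n,u,v,float(d[v,u]))
                if zlo<p[2]<zhi:o.append(p)
    return np.array(o)
for nm,n,b,z in [('tongue','top',(310,336,258,290),(.08,.15)),('grip','top',(255,292,188,208),(.1,.15)),('knob','top',(318,338,215,236),(.14,.2))]:
    p=pts(n,im,d,*b,*z)
    print(nm,len(p)); 
    if len(p): print(p.min(0),p.max(0),np.median(p,0),cv2.minAreaRect(p[:,:2].astype(np.float32)))
```

```text
[[391 182]
 [390 302]
 [260 304]
 [261 183]]
((0.5749749541282654, -0.0527377724647522), (0.30441614985466003, 0.32226306200027466), 7.5221147537231445) [[ 0.403   0.0871]
 [ 0.4452 -0.2324]
 [ 0.747  -0.1926]
 [ 0.7048  0.1269]]
tongue 90
[ 0.4603 -0.0635  0.1239] [ 0.4963 -0.0515  0.1375] [ 0.4789 -0.0579  0.1313] ((0.47811123728752136, -0.05801308900117874), (0.03584146127104759, 0.011041389778256416), 3.2535617351531982)
grip 166
[0.6159 0.0454 0.1224] [0.6372 0.0986 0.1403] [0.6267 0.0752 0.1325] ((0.6277675628662109, 0.07169175148010254), (0.05412408336997032, 0.020122917369008064), 86.04191589355469)
knob 63
[ 0.5646 -0.0624  0.15  ] [ 0.5816 -0.0455  0.1816] [ 0.5728 -0.0541  0.1769] ((0.5735733509063721, -0.0539235845208168), (0.016463126987218857, 0.016817573457956314), 73.05693054199219)
```

Run:
```python
import cv2
a=cv2.imread('pics/top.png')[175:305,250:395];b=cv2.imread('pics/scene.png')[190:330,235:395]
a=cv2.resize(a,(395,354),interpolation=cv2.INTER_CUBIC);b=cv2.resize(b,(404,354),interpolation=cv2.INTER_CUBIC)
cv2.imwrite('pics/crop1.png',cv2.hconcat([a,b]))
```

```text
(no output)
```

View pics/crop1.png

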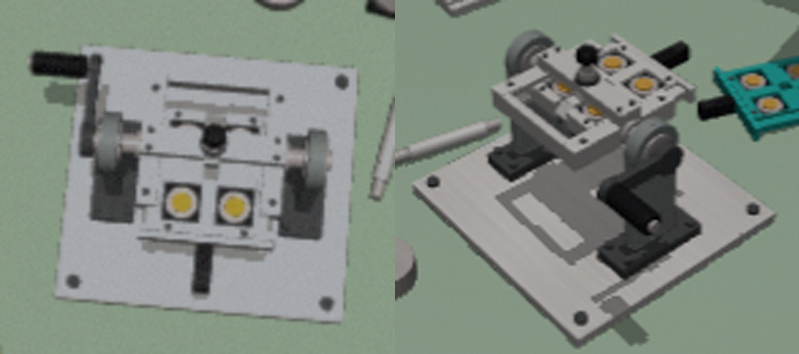

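The crop confirms the tongue at the front and the knob on the raised plunger. The crank grip is at the rear left. The plate corners in crop pixels are (84,45), (357,68), (343,322) and (54,298).

Run:
```python
from h import *
np.set_printoptions(precision=4,suppress=True)
C=np.array([(84,45),(357,68),(343,322),(54,298)])/2.724+[250,175]
P=np.array([onplane('top',*c,0.012) for c in C])
print(P); print('centre',P.mean(0)); 
for i in range(4):
    e=P[(i+1)%4]-P[i];print(np.linalg.norm(e),np.degrees(np.arctan2(e[1],e[0])))
# scene depth check: tongue and grip, knob
im=cv2.imread('pics/scene.png');d=np.load('pics/scene.npz')['d'];V=im.max(2)
for nm,(x0,x1,y0,y1),(zl,zh) in [('tongue',(335,356,203,222),(.1,.15)),('grip',(314,345,255,285),(.1,.15)),('knob',(302,320,203,226),(.14,.2))]:
    o=np.array([at('scene',u,v,float(d[v,u])) for v in range(y0,y1) for u in range(x0,x1) if V[v,u]<60 and d[v,u]>0])
    o=o[(o[:,2]>zl)&(o[:,2]<zh)];print(nm,len(o),o.min(0),o.max(0),cv2.minAreaRect(o[:,:2].astype(np.float32)))
```

```text
[[ 0.682   0.072   0.012 ]
 [ 0.6926 -0.1734  0.012 ]
 [ 0.4645 -0.1848  0.012 ]
 [ 0.4529  0.0649  0.012 ]]
centre [ 0.573  -0.0553  0.012 ]
0.24568097397031557 -87.51637775233415
0.22840891731473092 -177.15615630332724
0.24994216105605918 92.66287065060874
0.22920373688907608 1.7776791328345751
tongue 93 [ 0.4652 -0.0626  0.1167] [ 0.4998 -0.0423  0.1344] ((0.4829464256763458, -0.05570845305919647), (0.03552776202559471, 0.019214339554309845), 13.660304069519043)
grip 389 [0.5698 0.0265 0.1103] [0.6413 0.1034 0.1373] ((0.6181447505950928, 0.06180628389120102), (0.08354634046554565, 0.05289743095636368), 43.961429595947266)
knob 79 [ 0.5677 -0.0595  0.1406] [ 0.5858 -0.0423  0.1813] ((0.5784775018692017, -0.050433263182640076), (0.014605285599827766, 0.019383762031793594), 34.908721923828125)
```

```bash
cat > mv.py <<'E'
import sys,numpy as np
from workcell import read_state
from scipy.spatial.transform import Rotation as R
np.set_printoptions(precision=4,suppress=True)
s=read_state();r=R.from_rotvec(s['tcp_rot']).as_matrix()
print('t',round(s['time'],2),'pos',s['tool_pos'],'F',s['wrist_force'],'w',round(s['width'],3),'g',s['grip_force'])
yaw=np.degrees(np.arctan2(r[1,0],r[0,0]));print('tool x yaw',yaw,'tilt z',r[:,2],'q',s['q'])
a=list(map(float,sys.argv[1:]))
if a:
    print('d',r.T@(np.array(a[:3])-s['tool_pos']),'roll',(yaw-a[3]) if len(a)>3 else '')
E
python3 mv.py 0.478 -0.0577 0.21 2.5
```

```text
t 0.1 pos [ 0.2588 -0.6227  0.23  ] F [ 0.8238  0.137  -0.7231] w 1.002 g 0.0
tool x yaw 22.562167437118937 tilt z [-0.0008  0.002  -1.    ] q [-1.2139  0.2647  1.6053 -0.      1.2737 -0.0369]
d [ 0.4192 -0.4376  0.021 ] roll 20.062167437118937
```

Request:
step_arm(
  commands=[
    {"fingers": 0,"dx": 0.04,"dy": -0.042,"dz": 0,"roll": 2},
    {"fingers": 0,"dx": 0.08,"dy": -0.084,"dz": 0,"roll": 4},
    {"fingers": 0,"dx": 0.12,"dy": -0.126,"dz": 0,"roll": 6},
    {"fingers": 0,"dx": 0.16,"dy": -0.168,"dz": 0,"roll": 8},
    {"fingers": 0,"dx": 0.2,"dy": -0.21,"dz": 0,"roll": 10},
    {"fingers": 0,"dx": 0.24,"dy": -0.252,"dz": 0,"roll": 12},
    {"fingers": 0,"dx": 0.28,"dy": -0.294,"dz": 0,"roll": 14},
    {"fingers": 0,"dx": 0.32,"dy": -0.336,"dz": 0,"roll": 16},
  ],
  squeeze=40,
)

```text
time: 1.1
tool_pos: [0.4257, -0.1884, 0.231]
tcp_rot: [-3.137, -0.177, -0.0]
wrist_force: [0.2, -0.9, -1.2]
width: 0.499
grip_force: 0.0
```

```bash
python3 mv.py 0.478 -0.0577 0.21 2.5
```

```text
t 1.1 pos [ 0.4257 -0.1884  0.231 ] F [ 0.175  -0.939  -1.2222] w 0.499 g 0.0
tool x yaw 6.4751916575182245 tilt z [ 0.      0.0001 -1.    ] q [-0.4702 -0.1411  2.0329  0.0001  1.2498  0.9875]
d [ 0.0667 -0.124   0.021 ] roll 3.9751916575182245
```

Request:
step_arm(
  commands=[
    {"fingers": 0,"dx": 0.024,"dy": -0.042,"dz": 0,"roll": 2},
    {"fingers": 0,"dx": 0.046,"dy": -0.084,"dz": 0,"roll": 4},
    {"fingers": 0,"dx": 0.067,"dy": -0.124,"dz": 0.01,"roll": 4},
    {"fingers": 0,"dx": 0.067,"dy": -0.124,"dz": 0.021,"roll": 4},
    {"fingers": 0,"dx": 0.067,"dy": -0.124,"dz": 0.021,"roll": 4},
  ],
)

```text
time: 1.72
tool_pos: [0.4766, -0.0594, 0.2087]
tcp_rot: [-3.141, -0.072, 0.005]
wrist_force: [-0.3, -0.4, 0.7]
width: 0.499
grip_force: 0.0
```

```bash
python3 - <<'E'
from h import *
snap('scene','s2');snap('top','t2')
a=cv2.imread('pics/t2.png')[175:305,250:395];b=cv2.imread('pics/s2.png')[150:290,255:415]
a=cv2.resize(a,(395,354),interpolation=cv2.INTER_CUBIC);b=cv2.resize(b,(404,354),interpolation=cv2.INTER_CUBIC)
cv2.imwrite('pics/crop2.png',cv2.hconcat([a,b]))
E
python3 mv.py 0.478 -0.0577 0.106 2.5
```

```text
t 1.82 pos [ 0.4775 -0.0603  0.21  ] F [ 0.2662 -0.0486  0.3344] w 0.5 g 0.0
tool x yaw 2.5023354672218736 tilt z [-0.0008 -0.0003 -1.    ] q [-0.1771 -0.0926  2.0293 -0.0004  1.2057  1.3502]
d [ 0.0007 -0.0026  0.104 ] roll 0.0023354672218736106
```

View pics/crop2.png

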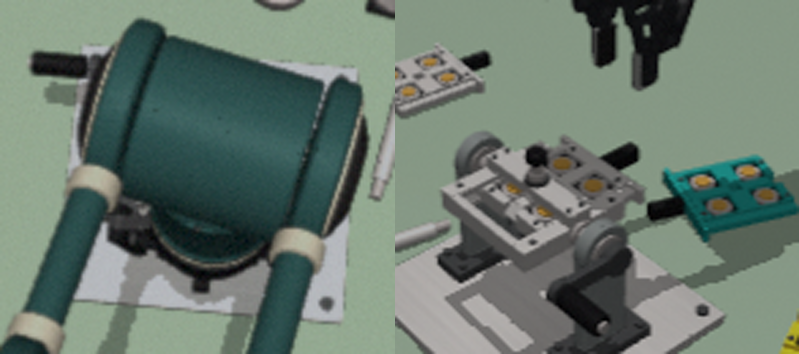

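The fingers hang above and astride the tongue: in the scene crop the tips are at (603,65) and (645,88), and the tongue is at (622,157). I'll descend and pinch.

Request:
step_arm(
  commands=[
    {"fingers": 0,"dx": 0,"dy": -0.0026,"dz": 0.035,"roll": 0},
    {"fingers": 0,"dx": 0,"dy": -0.0026,"dz": 0.07,"roll": 0},
    {"fingers": 0,"dx": 0,"dy": -0.0026,"dz": 0.09,"roll": 0},
    {"fingers": 0,"dx": 0,"dy": -0.0026,"dz": 0.104,"roll": 0},
    {"fingers": 0,"dx": 0,"dy": -0.0026,"dz": 0.104,"roll": 0},
    {"fingers": 0,"dx": 0,"dy": -0.0026,"dz": 0.104,"roll": 0},
  ],
)

```text
time: 2.58
tool_pos: [0.4787, -0.0573, 0.1074]
tcp_rot: [3.14, 0.069, 0.003]
wrist_force: [-0.8, -0.2, -1.0]
width: 0.5
grip_force: 0.0
```

```bash
python3 - <<'E'
from h import *
snap('scene','s3')
b=cv2.imread('pics/s3.png')[150:290,255:415]
cv2.imwrite('pics/crop3.png',cv2.resize(b,(640,560),interpolation=cv2.INTER_CUBIC))
E
python3 mv.py 0.478 -0.0577 0.106 2.5
```

```text
t 2.62 pos [ 0.4789 -0.0572  0.1076] F [ 0.9231  0.4414 -0.6491] w 0.501 g 0.0
tool x yaw 2.542962591481089 tilt z [ 0.0023 -0.0004 -1.    ] q [-0.1706  0.0119  2.1327 -0.      0.9947  1.3559]
d [-0.0009  0.0004  0.0016] roll 0.04296259148108916
```

View pics/crop3.png

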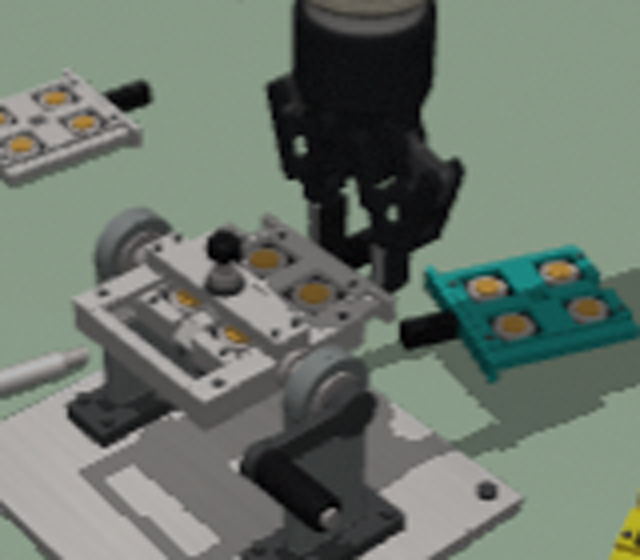

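The fingers at (335,215) and (390,260) straddle the tongue at the fascia, and nothing else is touched. Next I'll close the gripper.

Request:
step_arm(
  commands=[
    {"fingers": 1},
    {"fingers": 1},
    {"fingers": 1},
    {"fingers": 1},
  ],
  squeeze=40,
)

```text
invalid input
```

```bash
python3 mv.py
```

```text
t 2.62 pos [ 0.4789 -0.0572  0.1076] F [ 0.9231  0.4414 -0.6491] w 0.501 g 0.0
tool x yaw 2.542962591481089 tilt z [ 0.0023 -0.0004 -1.    ] q [-0.1706  0.0119  2.1327 -0.      0.9947  1.3559]
```

Request:
step_arm(
  commands=[
    {"fingers": 1,"dx": 0,"dy": 0,"dz": 0,"roll": 0},
    {"fingers": 1,"dx": 0,"dy": 0,"dz": 0,"roll": 0},
    {"fingers": 1,"dx": 0,"dy": 0,"dz": 0,"roll": 0},
    {"fingers": 1,"dx": 0,"dy": 0,"dz": 0,"roll": 0},
  ],
  squeeze=40,
)

```text
time: 3.12
tool_pos: [0.4785, -0.0571, 0.1071]
tcp_rot: [3.14, 0.07, 0.002]
wrist_force: [-0.0, -0.4, 5.2]
width: 0.156
grip_force: 39.7
```

```bash
python3 mv.py
```

```text
t 3.12 pos [ 0.4785 -0.0571  0.1071] F [-0.0381 -0.3609  5.2373] w 0.156 g 39.65715408325195
tool x yaw 2.5714074007535395 tilt z [ 0.0014 -0.0005 -1.    ] q [-0.1702  0.0123  2.1333 -0.0003  0.9945  1.3559]
```

Request:
step_arm(
  commands=[
    {"fingers": 1,"dx": 0,"dy": 0,"dz": -0.001,"roll": 0},
    {"fingers": 1,"dx": 0,"dy": 0,"dz": -0.001,"roll": 0},
  ],
)

```text
time: 3.38
tool_pos: [0.4781, -0.057, 0.1071]
tcp_rot: [3.141, 0.07, 0.001]
wrist_force: [2.0, -1.9, 0.3]
width: 0.153
grip_force: 39.2
```

```bash
python3 mv.py
```

```text
t 3.38 pos [ 0.4781 -0.057   0.1071] F [ 1.9629 -1.8873  0.2738] w 0.153 g 39.16815161705017
tool x yaw 2.5580202426543464 tilt z [ 0.0005 -0.0003 -1.    ] q [-0.1703  0.012   2.1335 -0.0002  0.9957  1.356 ]
```

Request:
step_arm(
  commands=[
    {"fingers": 1,"dx": 0.004,"dy": 0,"dz": 0,"roll": 0},
    {"fingers": 1,"dx": 0.008,"dy": 0,"dz": 0,"roll": 0},
    {"fingers": 1,"dx": 0.012,"dy": 0,"dz": 0,"roll": 0},
    {"fingers": 1,"dx": 0.015,"dy": 0,"dz": 0,"roll": 0},
    {"fingers": 1,"dx": 0.015,"dy": 0,"dz": 0,"roll": 0},
  ],
)

```text
time: 4.0
tool_pos: [0.4937, -0.0564, 0.1072]
tcp_rot: [3.14, 0.07, 0.003]
wrist_force: [3.8, -4.4, -1.9]
width: 0.157
grip_force: 38.9
```

```bash
python3 mv.py
```

```text
t 4.0 pos [ 0.4937 -0.0564  0.1072] F [ 3.8099 -4.4072 -1.8691] w 0.157 g 38.91455590724945
tool x yaw 2.5593336391576633 tilt z [ 0.0017 -0.0004 -1.    ] q [-0.1638  0.0409  2.1036 -0.0002  0.9953  1.3624]
```

Request:
step_arm(
  commands=[
    {"fingers": 1,"dx": 0.0015,"dy": 0.0007,"dz": 0,"roll": 0},
    {"fingers": 1,"dx": 0.003,"dy": 0.0007,"dz": 0,"roll": 0},
    {"fingers": 1,"dx": 0.003,"dy": 0.0007,"dz": 0,"roll": 0},
  ],
)

```text
time: 4.38
tool_pos: [0.4958, -0.0564, 0.1072]
tcp_rot: [-3.14, -0.07, 0.001]
wrist_force: [-0.6, -1.8, 1.3]
width: 0.155
grip_force: 39.3
```

```bash
python3 mv.py
```

```text
t 4.38 pos [ 0.4958 -0.0564  0.1072] F [-0.603  -1.7641  1.3445] w 0.155 g 39.26047146320343
tool x yaw 2.564906636764287 tilt z [-0.0003  0.0005 -1.    ] q [-0.1635  0.0461  2.0981  0.0005  0.9977  1.3622]
```

Request:
step_arm(
  commands=[
    {"fingers": 1,"dx": 0.001,"dy": 0,"dz": 0,"roll": 0},
    {"fingers": 1,"dx": 0.002,"dy": 0,"dz": 0,"roll": 0},
    {"fingers": 1,"dx": 0.002,"dy": 0,"dz": 0,"roll": 0},
  ],
)

```text
time: 4.75
tool_pos: [0.4979, -0.0564, 0.1072]
tcp_rot: [-3.14, -0.07, 0.0]
wrist_force: [-1.0, 1.2, 0.8]
width: 0.158
grip_force: 39.2
```

```bash
python3 mv.py
```

```text
t 4.75 pos [ 0.4979 -0.0564  0.1072] F [-0.9714  1.1817  0.8374] w 0.158 g 39.206255078315735
tool x yaw 2.5630032626140333 tilt z [-0.      0.0004 -1.    ] q [-0.1628  0.0499  2.0942  0.0005  0.9976  1.3631]
```

Request:
step_arm(
  commands=[
    {"fingers": 1,"dx": 0.001,"dy": 0,"dz": 0,"roll": 0},
    {"fingers": 1,"dx": 0.002,"dy": 0,"dz": 0,"roll": 0},
    {"fingers": 1,"dx": 0.002,"dy": 0,"dz": 0,"roll": 0},
  ],
)

```text
time: 5.12
tool_pos: [0.4983, -0.0564, 0.1071]
tcp_rot: [-3.14, -0.071, 0.006]
wrist_force: [-5.0, -0.3, 5.1]
width: 0.152
grip_force: 39.9
```

Request:
step_arm(
  commands=[
    {"fingers": 1,"dx": 0.001,"dy": 0,"dz": 0,"roll": 0},
    {"fingers": 1,"dx": 0.002,"dy": 0,"dz": 0,"roll": 0},
    {"fingers": 1,"dx": 0.002,"dy": 0,"dz": 0,"roll": 0},
  ],
)

```text
time: 5.5
tool_pos: [0.4982, -0.0564, 0.107]
tcp_rot: [-3.14, -0.071, 0.013]
wrist_force: [-12.8, -0.4, 10.4]
width: 0.154
grip_force: 40.6
```

The tongue has hit a hard stop at x = 0.498, with force rising to 13 N. I'll ease the downward load and check the knob height.

Request:
step_arm(
  commands=[
    {"fingers": 1,"dx": -0.001,"dy": 0,"dz": -0.0015,"roll": 0},
    {"fingers": 1,"dx": -0.001,"dy": 0,"dz": -0.0015,"roll": 0},
  ],
)

```text
time: 5.75
tool_pos: [0.4982, -0.0564, 0.1075]
tcp_rot: [-3.14, -0.071, 0.008]
wrist_force: [-6.1, -1.5, -0.3]
width: 0.154
grip_force: 39.2
```

```bash
python3 mv.py
python3 - <<'E'
from h import *
np.set_printoptions(precision=4,suppress=True)
snap('scene','s4')
for f in('s3','s4'):
    z=np.load(f'pics/{f}.npz');im,d=z['im'],z['d'];V=im.max(2)
    o=np.array([at('scene',u,v,float(d[v,u])) for v in range(200,228) for u in range(302,320) if V[v,u]<60 and d[v,u]>0])
    o=o[o[:,2]>.14];print(f,len(o),o.min(0),o.max(0),np.median(o,0))
b=cv2.imread('pics/s4.png')[150:290,255:415]
cv2.imwrite('pics/crop4.png',cv2.resize(b,(640,560),interpolation=cv2.INTER_CUBIC))
E
```

```text
t 5.75 pos [ 0.4982 -0.0564  0.1075] F [-6.1363 -1.4523 -0.2946] w 0.154 g 39.15292203426361
tool x yaw 2.5812839350535968 tilt z [-0.0054  0.0003 -1.    ] q [-0.162   0.0537  2.0895 -0.0007  1.0038  1.3642]
s3 77 [ 0.5674 -0.0596  0.1405] [ 0.5857 -0.0405  0.1802] [ 0.5789 -0.0482  0.1734]
s4 81 [ 0.5671 -0.0618  0.1417] [ 0.5854 -0.042   0.1731] [ 0.5786 -0.0487  0.1658]
```

View pics/crop4.png

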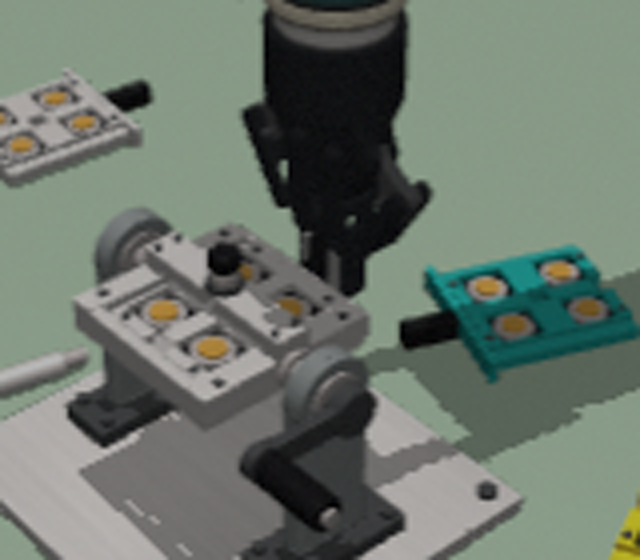

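The knob dropped about 7.5 mm and the fascia sits flush at the rail ends, near (345,320), so the cassette is latched. Now for the tug.

Request:
step_arm(
  commands=[
    {"fingers": 1,"dx": -0.002,"dy": 0,"dz": 0,"roll": 0},
    {"fingers": 1,"dx": -0.004,"dy": 0,"dz": 0,"roll": 0},
    {"fingers": 1,"dx": -0.006,"dy": 0,"dz": 0,"roll": 0},
    {"fingers": 1,"dx": -0.006,"dy": 0,"dz": 0,"roll": 0},
  ],
)

```text
time: 6.3
tool_pos: [0.4947, -0.0567, 0.1086]
tcp_rot: [-3.141, -0.07, 0.0]
wrist_force: [0.2, -0.1, -3.0]
width: 0.154
grip_force: 38.9
```

```bash
python3 mv.py
```

```text
t 6.3 pos [ 0.4947 -0.0567  0.1086] F [ 0.1683 -0.0787 -2.9548] w 0.154 g 38.86571645736694
tool x yaw 2.5581088750501024 tilt z [-0.0001  0.0002 -1.    ] q [-0.1642  0.0423  2.0991  0.0002  1.0004  1.3618]
```

Request:
step_arm(
  commands=[
    {"fingers": 1,"dx": -0.001,"dy": 0,"dz": 0.0003,"roll": 0},
    {"fingers": 1,"dx": -0.002,"dy": 0,"dz": 0.0005,"roll": 0},
    {"fingers": 1,"dx": -0.003,"dy": 0,"dz": 0.0005,"roll": 0},
    {"fingers": 1,"dx": -0.003,"dy": 0,"dz": 0.0005,"roll": 0},
  ],
)

```text
time: 6.8
tool_pos: [0.4945, -0.057, 0.109]
tcp_rot: [3.14, 0.07, 0.009]
wrist_force: [7.1, 0.1, -7.7]
width: 0.147
grip_force: 39.0
```

```bash
python3 mv.py
```

```text
t 6.8 pos [ 0.4945 -0.057   0.109 ] F [ 7.102   0.1341 -7.6874] w 0.147 g 38.98461699485779
tool x yaw 2.547429182728117 tilt z [ 0.0057 -0.0003 -1.    ] q [-0.1653  0.0375  2.1033  0.0008  0.9951  1.3606]
```

Request:
step_arm(
  commands=[
    {"fingers": 1,"dx": -0.001,"dy": 0,"dz": 0.0005,"roll": 0},
    {"fingers": 1,"dx": -0.003,"dy": 0,"dz": 0.001,"roll": 0},
    {"fingers": 1,"dx": -0.004,"dy": 0,"dz": 0.001,"roll": 0},
    {"fingers": 1,"dx": -0.004,"dy": 0,"dz": 0.001,"roll": 0},
  ],
)

```text
time: 7.3
tool_pos: [0.4942, -0.0574, 0.1094]
tcp_rot: [3.14, 0.069, 0.022]
wrist_force: [16.0, 0.8, -9.0]
width: 0.155
grip_force: 39.0
```

```bash
python3 mv.py
```

```text
t 7.3 pos [ 0.4942 -0.0574  0.1094] F [15.9624  0.834  -9.0419] w 0.155 g 39.03364062309265
tool x yaw 2.527608741677813 tilt z [ 0.0138 -0.0008 -0.9999] q [-0.1667  0.0313  2.109   0.0018  0.9876  1.359 ]
```

The tug held at 16 N with the tongue stopped. I'll relax, open the gripper and rise.

Request:
step_arm(
  commands=[
    {"fingers": 1,"dx": 0.003,"dy": 0,"dz": -0.0005,"roll": 0},
    {"fingers": 1,"dx": 0.006,"dy": 0,"dz": -0.0005,"roll": 0},
    {"fingers": 1,"dx": 0.006,"dy": 0,"dz": -0.0005,"roll": 0},
  ],
)

```text
time: 7.68
tool_pos: [0.4945, -0.057, 0.1084]
tcp_rot: [3.14, 0.07, 0.002]
wrist_force: [1.1, 0.2, 0.6]
width: 0.157
grip_force: 40.5
```

Request:
step_arm(
  commands=[
    {"fingers": 0,"dx": 0,"dy": 0,"dz": 0,"roll": 0},
    {"fingers": 0,"dx": 0,"dy": 0,"dz": 0,"roll": 0},
    {"fingers": 0,"dx": -0.002,"dy": 0,"dz": 0,"roll": 0},
    {"fingers": 0,"dx": -0.002,"dy": 0,"dz": -0.03,"roll": 0},
    {"fingers": 0,"dx": -0.002,"dy": 0,"dz": -0.07,"roll": 0},
    {"fingers": 0,"dx": -0.002,"dy": 0,"dz": -0.12,"roll": 0},
    {"fingers": 0,"dx": -0.002,"dy": 0,"dz": -0.12,"roll": 0},
  ],
)

```text
time: 8.55
tool_pos: [0.4949, -0.0574, 0.233]
tcp_rot: [3.139, 0.07, 0.015]
wrist_force: [1.0, 0.4, 0.3]
width: 0.502
grip_force: 0.0
```

```bash
python3 mv.py
python3 - <<'E'
from h import *
np.set_printoptions(precision=4,suppress=True)
for f in('top','scene'):
    z=np.load(f'pics/{f}.npz');im,d=z['im'],z['d'];V=im.max(2)
    if f=='top': b=(255,284,188,208)
    else: b=(314,345,255,285)
    o=np.array([at(f,u,v,float(d[v,u])) for v in range(b[2],b[3]) for u in range(b[0],b[1]) if V[v,u]<60 and d[v,u]>0])
    # fixture frame guess
    a=np.radians(2.5);c=np.array([.5735,-.054]);q=(o[:,:2]-c)@np.array([[np.cos(a),-np.sin(a)],[np.sin(a),np.cos(a)]])
    o=np.c_[q,o[:,2]];o=o[(o[:,1]>.11)&(o[:,2]>.1)]
    print(f,len(o),o.min(0),o.max(0),np.median(o,0), 'y>.12 top pts', o[o[:,2]>np.percentile(o[:,2],80)].mean(0))
E
```

```text
t 8.55 pos [ 0.4949 -0.0574  0.233 ] F [0.9644 0.4216 0.2984] w 0.502 g 0.0
tool x yaw 2.5652849896641126 tilt z [ 0.0094 -0.0016 -1.    ] q [-0.1655 -0.0823  1.9767 -0.0001  1.2376  1.3605]
top 144 [0.0513 0.1101 0.1224] [0.0687 0.1499 0.1403] [0.0588 0.1297 0.1326] y>.12 top pts [0.0608 0.1307 0.1358]
scene 209 [0.0525 0.1101 0.1178] [0.0721 0.1551 0.1373] [0.0663 0.1339 0.1318] y>.12 top pts [0.063  0.1306 0.135 ]
```

```bash
python3 mv.py 0.6283 0.0785 0.233 92.5
```

```text
t 8.55 pos [ 0.4949 -0.0574  0.233 ] F [0.9644 0.4216 0.2984] w 0.502 g 0.0
tool x yaw 2.5652849896641126 tilt z [ 0.0094 -0.0016 -1.    ] q [-0.1655 -0.0823  1.9767 -0.0001  1.2376  1.3605]
d [ 0.1393 -0.1298  0.001 ] roll -89.93471501033589
```

Request:
step_arm(
  commands=[
    {"fingers": 0,"dx": 0.018,"dy": -0.015,"dz": -0.005,"roll": -10},
    {"fingers": 0,"dx": 0.036,"dy": -0.03,"dz": -0.005,"roll": -20},
    {"fingers": 0,"dx": 0.054,"dy": -0.045,"dz": -0.005,"roll": -30},
    {"fingers": 0,"dx": 0.072,"dy": -0.06,"dz": -0.005,"roll": -40},
    {"fingers": 0,"dx": 0.09,"dy": -0.075,"dz": -0.005,"roll": -50},
    {"fingers": 0,"dx": 0.108,"dy": -0.09,"dz": -0.005,"roll": -60},
    {"fingers": 0,"dx": 0.126,"dy": -0.11,"dz": -0.005,"roll": -70},
    {"fingers": 0,"dx": 0.139,"dy": -0.13,"dz": -0.005,"roll": -80},
  ],
)

```text
time: 9.55
tool_pos: [0.6247, 0.0797, 0.2311]
tcp_rot: [-2.354, -2.078, 0.003]
wrist_force: [0.4, 0.2, -0.5]
width: 0.502
grip_force: 0.0
```

```bash
python3 mv.py 0.6283 0.0785 0.18 92.5
```

```text
t 9.55 pos [0.6247 0.0797 0.2311] F [ 0.3608  0.2283 -0.5102] w 0.502 g 0.0
tool x yaw 82.88410765820616 tilt z [-0.0024 -0.0002 -1.    ] q [ 0.0874  0.1809  1.7047 -0.      1.2584  0.2116]
d [-0.0007  0.0039  0.0511] roll -9.615892341793838
```

Request:
step_arm(
  commands=[
    {"fingers": 0,"dx": 0,"dy": 0,"dz": 0.02,"roll": -10},
    {"fingers": 0,"dx": 0,"dy": 0,"dz": 0.045,"roll": -10},
    {"fingers": 0,"dx": 0,"dy": 0,"dz": 0.045,"roll": -10},
  ],
)

```text
time: 9.93
tool_pos: [0.6221, 0.079, 0.1838]
tcp_rot: [-2.168, -2.267, 0.009]
wrist_force: [-0.0, 0.8, -0.4]
width: 0.496
grip_force: 0.0
```

```bash
python3 mv.py 0.6283 0.0785 0.106 92.5
python3 - <<'E'
from h import *
snap('scene','s5');snap('top','t5')
a=cv2.imread('pics/t5.png')[150:280,235:380];b=cv2.imread('pics/s5.png')[190:330,255:415]
a=cv2.resize(a,(395,354),interpolation=cv2.INTER_CUBIC);b=cv2.resize(b,(404,354),interpolation=cv2.INTER_CUBIC)
cv2.imwrite('pics/crop5.png',cv2.hconcat([a,b]))
E
```

```text
t 9.93 pos [0.6221 0.079  0.1838] F [-0.0156  0.8401 -0.3538] w 0.496 g 0.0
tool x yaw 92.56299709668768 tilt z [-0.0075 -0.0007 -1.    ] q [ 0.0866  0.2122  1.7568 -0.      1.1801  0.0419]
d [-0.0008  0.0068  0.0777] roll 0.06299709668768116
```

View pics/crop5.png

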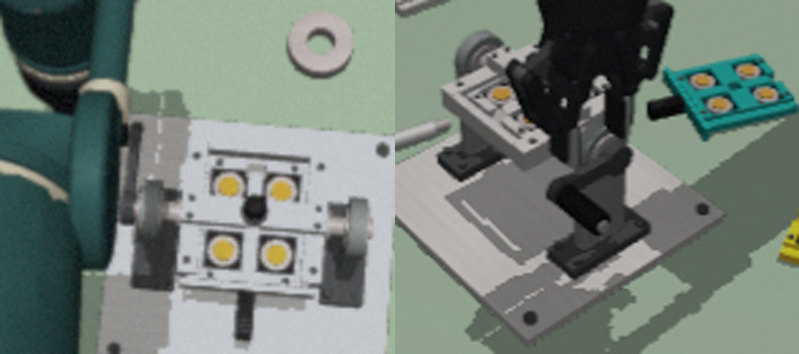

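In the top crop the cassette is latched and level, with its tongue at (244,312). In the scene crop the fingers are above the grip at (580,205). I'll descend with a 7 mm correction.

Request:
step_arm(
  commands=[
    {"fingers": 0,"dx": -0.001,"dy": 0.007,"dz": 0.0,"roll": 0},
    {"fingers": 0,"dx": -0.001,"dy": 0.007,"dz": 0.02,"roll": 0},
    {"fingers": 0,"dx": -0.001,"dy": 0.007,"dz": 0.04,"roll": 0},
    {"fingers": 0,"dx": -0.001,"dy": 0.007,"dz": 0.06,"roll": 0},
    {"fingers": 0,"dx": -0.001,"dy": 0.007,"dz": 0.077,"roll": 0},
    {"fingers": 0,"dx": -0.001,"dy": 0.007,"dz": 0.077,"roll": 0},
  ],
)

```text
time: 10.78
tool_pos: [0.63, 0.0784, 0.1079]
tcp_rot: [-2.169, -2.268, 0.006]
wrist_force: [-0.4, 0.5, -0.4]
width: 0.5
grip_force: 0.0
```

```bash
python3 mv.py 0.6283 0.0785 0.106 92.5
```

```text
t 10.78 pos [0.63   0.0784 0.1079] F [-0.3553  0.5261 -0.3684] w 0.5 g 0.0
tool x yaw 92.56091322594793 tilt z [-0.0049 -0.0003 -1.    ] q [0.0845 0.2926 1.8062 0.0001 1.0477 0.0397]
d [ 0.0002 -0.0017  0.0019] roll 0.06091322594792814
```

Request:
step_arm(
  commands=[
    {"fingers": 1,"dx": 0,"dy": -0.001,"dz": 0.001,"roll": 0},
    {"fingers": 1,"dx": 0,"dy": -0.001,"dz": 0.001,"roll": 0},
    {"fingers": 1,"dx": 0,"dy": -0.001,"dz": 0.001,"roll": 0},
    {"fingers": 1,"dx": 0,"dy": -0.001,"dz": 0.001,"roll": 0},
  ],
  squeeze=50,
)

```text
time: 11.28
tool_pos: [0.6297, 0.0784, 0.1102]
tcp_rot: [-2.17, -2.269, 0.003]
wrist_force: [-4.9, -0.2, 1.7]
width: 0.212
grip_force: 49.0
```

```bash
python3 mv.py
```

```text
t 11.28 pos [0.6297 0.0784 0.1102] F [-4.9311 -0.1844  1.7417] w 0.212 g 49.0267539024353
tool x yaw 92.56005966210822 tilt z [-0.0024 -0.0001 -1.    ] q [0.0846 0.2881 1.8072 0.0001 1.0487 0.0399]
```

Request:
step_arm(
  commands=[
    {"fingers": 1,"dx": 0,"dy": -0.0012,"dz": -0.005,"roll": 0},
    {"fingers": 1,"dx": 0,"dy": -0.002,"dz": -0.0104,"roll": 0},
    {"fingers": 1,"dx": 0,"dy": -0.003,"dz": -0.0155,"roll": 0},
    {"fingers": 1,"dx": 0,"dy": -0.0046,"dz": -0.0205,"roll": 0},
    {"fingers": 1,"dx": 0,"dy": -0.0046,"dz": -0.0205,"roll": 0},
  ],
)

```text
time: 11.9
tool_pos: [0.626, 0.0783, 0.131]
tcp_rot: [-2.171, -2.27, 0.001]
wrist_force: [-2.6, 0.1, -3.9]
width: 0.212
grip_force: 49.6
```

```bash
python3 mv.py
python3 - <<'E'
from h import *
snap('scene','s6')
b=cv2.imread('pics/s6.png')[170:310,255:415]
cv2.imwrite('pics/crop6.png',cv2.resize(b,(640,560),interpolation=cv2.INTER_CUBIC))
E
```

```text
t 11.9 pos [0.626  0.0783 0.131 ] F [-2.5624  0.1486 -3.8721] w 0.212 g 49.6265709400177
tool x yaw 92.5630292132263 tilt z [-0.0006  0.     -1.    ] q [0.0849 0.2602 1.801  0.0001 1.081  0.0401]
```

View pics/crop6.png

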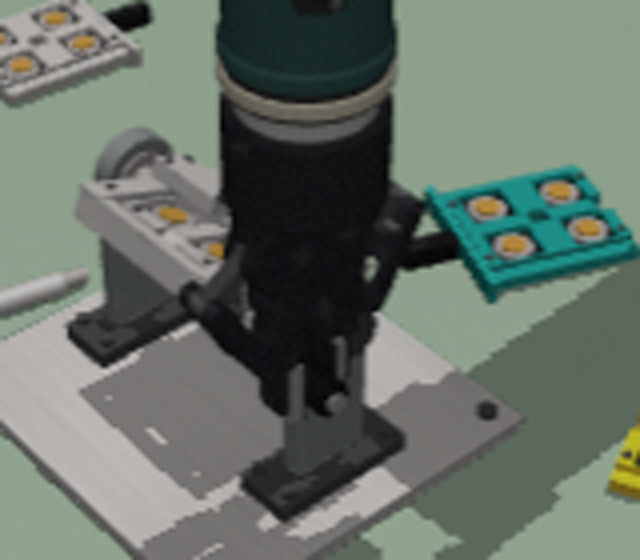

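The rear bar has lifted and the pads hold the grip near (325,395), so the crank is following. I'll continue around the arc.

Request:
step_arm(
  commands=[
    {"fingers": 1,"dx": 0,"dy": -0.0033,"dz": -0.0058,"roll": 0},
    {"fingers": 1,"dx": 0,"dy": -0.0065,"dz": -0.0113,"roll": 0},
    {"fingers": 1,"dx": 0,"dy": -0.0101,"dz": -0.0164,"roll": 0},
    {"fingers": 1,"dx": 0,"dy": -0.0142,"dz": -0.0212,"roll": 0},
    {"fingers": 1,"dx": 0,"dy": -0.0188,"dz": -0.0254,"roll": 0},
    {"fingers": 1,"dx": 0,"dy": -0.0238,"dz": -0.0292,"roll": 0},
    {"fingers": 1,"dx": 0,"dy": -0.0292,"dz": -0.0325,"roll": 0},
    {"fingers": 1,"dx": 0,"dy": -0.0349,"dz": -0.0351,"roll": 0},
  ],
)

```text
time: 12.95
tool_pos: [0.5917, 0.0769, 0.1661]
tcp_rot: [2.171, 2.27, 0.002]
wrist_force: [6.3, 1.8, -6.5]
width: 0.214
grip_force: 49.5
```

```bash
python3 mv.py
```

```text
t 12.95 pos [0.5917 0.0769 0.1661] F [ 6.3499  1.8273 -6.504 ] w 0.214 g 49.521692991256714
tool x yaw 92.55905586846993 tilt z [ 0.0016  0.0004 -1.    ] q [0.0873 0.1653 1.8467 0.0003 1.128  0.0425]
```

Request:
step_arm(
  commands=[
    {"fingers": 1,"dx": 0,"dy": -0.0059,"dz": -0.002,"roll": 0},
    {"fingers": 1,"dx": 0,"dy": -0.0121,"dz": -0.0035,"roll": 0},
    {"fingers": 1,"dx": 0,"dy": -0.0183,"dz": -0.0042,"roll": 0},
    {"fingers": 1,"dx": 0,"dy": -0.0246,"dz": -0.0043,"roll": 0},
    {"fingers": 1,"dx": 0,"dy": -0.0308,"dz": -0.0038,"roll": 0},
    {"fingers": 1,"dx": 0,"dy": -0.037,"dz": -0.0026,"roll": 0},
    {"fingers": 1,"dx": 0,"dy": -0.043,"dz": -0.0007,"roll": 0},
    {"fingers": 1,"dx": 0,"dy": -0.0488,"dz": 0.0017,"roll": 0},
  ],
)

```text
time: 13.95
tool_pos: [0.545, 0.075, 0.165]
tcp_rot: [2.169, 2.268, 0.008]
wrist_force: [10.8, 2.6, -7.6]
width: 0.211
grip_force: 49.5
```

```bash
python3 mv.py
```

```text
t 13.95 pos [0.545 0.075 0.165] F [10.8177  2.6034 -7.5849] w 0.211 g 49.49671804904938
tool x yaw 92.55746873710608 tilt z [ 0.0063  0.001  -1.    ] q [0.0911 0.0764 1.9484 0.0005 1.1104 0.0462]
```

Request:
step_arm(
  commands=[
    {"fingers": 1,"dx": 0,"dy": -0.0055,"dz": 0.0035,"roll": 0},
    {"fingers": 1,"dx": 0,"dy": -0.0106,"dz": 0.0076,"roll": 0},
    {"fingers": 1,"dx": 0,"dy": -0.0154,"dz": 0.0118,"roll": 0},
    {"fingers": 1,"dx": 0,"dy": -0.0197,"dz": 0.0164,"roll": 0},
    {"fingers": 1,"dx": 0,"dy": -0.0234,"dz": 0.0214,"roll": 0},
    {"fingers": 1,"dx": 0,"dy": -0.0267,"dz": 0.0268,"roll": 0},
    {"fingers": 1,"dx": 0,"dy": -0.0293,"dz": 0.0325,"roll": 0},
    {"fingers": 1,"dx": 0,"dy": -0.0314,"dz": 0.0384,"roll": 0},
  ],
)

```text
time: 14.95
tool_pos: [0.5121, 0.0737, 0.1271]
tcp_rot: [2.171, 2.27, 0.004]
wrist_force: [2.9, 2.8, 5.6]
width: 0.212
grip_force: 50.7
```

```bash
python3 mv.py
```

```text
t 14.95 pos [0.5121 0.0737 0.1271] F [2.8643 2.7733 5.644 ] w 0.212 g 50.65064549446106
tool x yaw 92.55825442208587 tilt z [ 0.0024  0.0011 -1.    ] q [0.0942 0.0558 2.0467 0.001  1.0366 0.049 ]
```

Request:
step_arm(
  commands=[
    {"fingers": 1,"dx": 0,"dy": -0.0014,"dz": 0.0055,"roll": 0},
    {"fingers": 1,"dx": 0,"dy": -0.002,"dz": 0.011,"roll": 0},
    {"fingers": 1,"dx": 0,"dy": -0.0023,"dz": 0.0165,"roll": 0},
    {"fingers": 1,"dx": 0,"dy": -0.0023,"dz": 0.018,"roll": 0},
    {"fingers": 1,"dx": 0,"dy": -0.0023,"dz": 0.018,"roll": 0},
  ],
)

```text
time: 15.58
tool_pos: [0.5097, 0.0736, 0.11]
tcp_rot: [2.171, 2.27, 0.003]
wrist_force: [-1.6, 3.1, 11.2]
width: 0.217
grip_force: 51.6
```

```bash
python3 mv.py
```

```text
t 15.57 pos [0.5097 0.0736 0.11  ] F [-1.6125  3.1295 11.2387] w 0.217 g 51.586580872535706
tool x yaw 92.55403740037133 tilt z [ 0.0016  0.001  -1.    ] q [0.0944 0.0716 2.0651 0.001  1.0032 0.0493]
```

Request:
step_arm(
  commands=[
    {"fingers": 1,"dx": 0,"dy": 0,"dz": 0.001,"roll": 0},
    {"fingers": 1,"dx": 0,"dy": 0,"dz": 0.002,"roll": 0},
    {"fingers": 1,"dx": 0,"dy": 0,"dz": 0.002,"roll": 0},
  ],
)

```text
time: 15.95
tool_pos: [0.5098, 0.0736, 0.1099]
tcp_rot: [2.171, 2.27, 0.003]
wrist_force: [-6.8, 2.4, 22.5]
width: 0.217
grip_force: 52.7
```

```bash
python3 mv.py
```

```text
t 15.95 pos [0.5098 0.0736 0.1099] F [-6.7823  2.4098 22.473 ] w 0.217 g 52.6844984292984
tool x yaw 92.5586989909738 tilt z [ 0.0017  0.001  -1.    ] q [0.0944 0.0719 2.0651 0.0009 1.0028 0.0493]
```

The crank is at its stop: force climbed to 22 N with no motion. I'll relax, release and withdraw upward.

Request:
step_arm(
  commands=[
    {"fingers": 1,"dx": 0,"dy": 0,"dz": -0.0035,"roll": 0},
    {"fingers": 1,"dx": 0,"dy": 0,"dz": -0.0035,"roll": 0},
    {"fingers": 0,"dx": 0,"dy": 0,"dz": -0.0035,"roll": 0},
    {"fingers": 0,"dx": 0,"dy": 0,"dz": -0.0035,"roll": 0},
    {"fingers": 0,"dx": 0,"dy": 0,"dz": -0.0035,"roll": 0},
    {"fingers": 0,"dx": 0,"dy": 0,"dz": -0.03,"roll": 0},
    {"fingers": 0,"dx": 0,"dy": 0,"dz": -0.07,"roll": 0},
    {"fingers": 0,"dx": 0,"dy": 0,"dz": -0.12,"roll": 0},
  ],
)

```text
time: 16.95
tool_pos: [0.5076, 0.0726, 0.2247]
tcp_rot: [-2.17, -2.269, 0.005]
wrist_force: [0.8, -0.1, -0.2]
width: 0.5
grip_force: 0.0
```

Request:
step_arm(
  commands=[
    {"fingers": 0,"dx": 0.04,"dy": -0.02,"dz": -0.03,"roll": 0},
    {"fingers": 0,"dx": 0.09,"dy": -0.02,"dz": -0.05,"roll": 0},
    {"fingers": 0,"dx": 0.14,"dy": -0.02,"dz": -0.05,"roll": 0},
    {"fingers": 0,"dx": 0.19,"dy": -0.02,"dz": -0.05,"roll": 0},
    {"fingers": 0,"dx": 0.19,"dy": -0.02,"dz": -0.05,"roll": 0},
  ],
)

```text
time: 17.58
tool_pos: [0.4798, 0.2645, 0.2747]
tcp_rot: [-2.166, -2.275, 0.001]
wrist_force: [-0.6, -1.1, -0.7]
width: 0.497
grip_force: 0.0
```

```bash
python3 mv.py
python3 - <<'E'
from h import *
snap('scene','s7');snap('top','t7')
a=cv2.imread('pics/t7.png')[175:305,250:395];b=cv2.imread('pics/s7.png')[190:330,235:395]
a=cv2.resize(a,(395,354),interpolation=cv2.INTER_CUBIC);b=cv2.resize(b,(404,354),interpolation=cv2.INTER_CUBIC)
cv2.imwrite('pics/crop7.png',cv2.hconcat([a,b]))
E
```

```text
t 17.57 pos [0.4798 0.2645 0.2747] F [-0.5673 -1.0527 -0.6668] w 0.497 g 0.0
tool x yaw 92.80423863446275 tilt z [-0.0012 -0.     -1.    ] q [ 0.458  -0.0012  1.8219  0.0005  1.322   0.4089]
```

View pics/crop7.png

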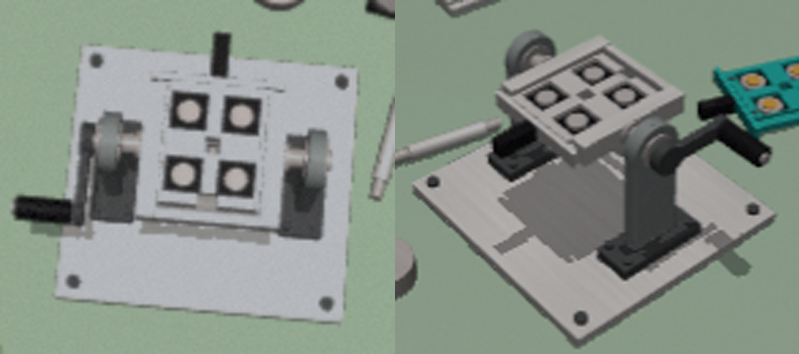

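The cradle is upside down and level, with the crank grip at the front (42,208), the tongue at the rear (220,55), the fascia seated and the robot clear. I'm handing the job in.

```bash
python3 -c "from workcell import finish_job; print(finish_job())"
```

```text
the job is handed in; nothing more can be done
None
```

I pushed the cassette home until the plunger dropped, and the latch held a 16 N tug. I then wound the crank half over to its stop, released it with the robot clear, and handed the job in at about 18 s; no verdict was returned.

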